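# Hang the rinsed safety spectacles on the drying rail

### The arm

A 6-joint arm with a two-finger parallel gripper is mounted at the origin on the work surface. World frame = base frame: x ahead of the robot, y to its left, z up, the work surface at z = 0. Lengths are in m, angles in rad, forces in N, time in s.
With the tool pointing down it reaches from about 0.35 to 0.775 m from the base axis. Payload 5.5 kg.
Tool frame: the origin (TCP) lies midway between the tips of the shut fingers; the grasp point (between the pads) lies 19 mm behind it; z points along the fingers, y is the line along which they close (so a half turn about z gives the same grasp; the last joint's range is limited). The gripper opens to 85 mm and grips with 20 to 120 N. Pads are 22 mm wide; open, the fingers measure 114 mm over their backs; the gripper's body (76 mm by 85 mm) begins 54 mm behind the grasp point. The pads swing forward as they close: fully open they stand 13 mm farther back than shut.
Start: joints at [0.994, 0.313, 0.046, 1.304, 0, 1.431], TCP at [0.243, 0.521, 0.231] pointing down, gripper open.
Joint ranges: [-2.76, 2.76], [-0.86, 1.69], [-1.03, 1.26], [-2.2, 2.34], [-1.47, 1.5], [-3.14, 3.14]. Speed limits (rad/s): [2.57, 2.57, 3.14, 3.14, 3.14, 3.14].

### API

Orientations are given as a unit quaternion [w, x, y, z].
In Python, from workcell import get_state, read_camera, camera_info, hand_in, recognise gives the robot as it stands.
- The arm moves only by the tool arm_command, never from a script. Its argument "moves" is one flat list of numbers, 7 for each row, row after row: the opening, from -1 (shut) to 1 (fully open), then the shift along the tool's x, y, z in mm, then the turn, a rotation vector about the tool's x, y, z in rad. A call has 1 to 8 rows; each row shifts and turns the commanded pose from where the row before left it, along the tool's axes as they then stand; what a row does not reach is not made up. A row lasts 1/8 s, in which the tool goes at most 62.5 mm and 10.7 degrees, less where a joint would pass 70% of its speed; a pose out of reach is approached as far as the arm can. A call with a gripper value outside its range is refused whole. The fingers move at their own pace and stop on an object; "newtons" is the grip in N (left out, the last holds). Time passes only in rows, so rows that do not move let the fingers close. It gives the time, the measured TCP pose, the force, the opening and the grip force at its end, in the units of the state.
- get_state(): the state, without advancing time (a new reading comes with each control period).
- read_camera(name): name is "side" or "top" or "wrist"; returns (picture, depth): 420x560x3 uint8, blue, green, red; 420x560 float32, m along the optical axis (not along the pixel's ray), 0 where there is no reading.
- camera_info(name): a dict with "fovy" (degrees; the focal length in pixels is half the picture's height over the tangent of half this angle, whatever the lens; pixels are square), "cx", "cy" (the principal point, pixels), "eye" and "orientation" of the camera in the world; the wrist camera has in their place "tool_from_camera" (4x4, takes a point from camera to tool coordinates, whose origin is the TCP and whose axes are the flange's). Camera axes: x right, y down, z forward; pixel columns grow to the right and rows downward; lengths in m; the calibration is good to about 2 mm. A picture is of the moment at which its call begins: read the wrist's pose just before it. camera_info takes no time and is no camera call.
- hand_in(): hands the job in; it is judged then, once.
Trained networks look in the newest picture that a camera, given by its name, has taken for a name from the list of things; names that differ only in an ending like _2 or _b are one class to them, and where a whole thing is asked for, a point or a joint stands for the part that bears it (a point fixed in the world has none). Each returns a list of dicts, best first, with "confidence" (0 to 1); they miss things now and then, are a little off and sometimes report something else, mostly with a low value. They report only what shows in the picture. A call takes as long as a camera call. They do not tell look-alikes from the thing itself.
- recognise(camera, label): "point" ([column, row] in pixels, amid what is visible of it).
The state is a dict: "clock": time; "joint_pos": joint angles; "qvel": joint speeds; "tau": joint torques, N m; "tcp_pos": TCP position; "orientation": TCP orientation; "wrist_force": force on the tool from outside, world axes, zero at the start; "ft_torque": the same for the moment, N m; "finger_gap": finger opening in m; "grip_force": force on a finger pad.
Only numpy, scipy, OpenCV 4.12 (cv2) and the standard library are available. Lean on these libraries where they do the work, as an engineer would, in place of code of your own. Each camera call takes 0.05 s, during which the arm holds its last target. There are 200 camera calls.

### The job

The blue safety spectacles were left lying on their lenses in the grey drying tray, arms sticking up. Hang them on the free stretch of the steel drying rail with the lenses facing up: the rail goes between the nose pads, and one arm hangs down on each side of it. Set them down on the rail gently, not touching the red pair that already hangs there, and leave the red pair and the bottles standing around as they are.

Things in the scene. Friction and masses are not known exactly. Their poses are not given: they have to be found in the camera images.
- specs: blue rigid safety spectacles, about 80 g: lens front 150 x 52 x 10 mm, two fixed parallel side arms square to it at its ends. Origin: centre of the outer lens face. x = to the brow edge (front spans x +-26 mm), y = along the 150 mm width, z = from the lens face to the ear ends (z = 125 mm). At the start z is up, lens face on the tray floor. They also stand as worn, x up, on the surface x = -26 mm.
- specs_arm (a point): middle of the +y arm (body x 14, y 71, z 60 mm); the -y arm mirrors it at y = -71. Arms are 8 mm thick (y), 20 mm broad (x = 4 to 24) from z = 10 to 107 mm, and broaden at the ear ends (z 107 to 125) to x = -26..24. 134 mm clear between the arms. Axes as the body's.
- specs_bridge (a point): middle of the bridge on the inner side of the front, between the nose pads (body x 0, y 0, z 10 mm); here the rail bears. Two sloping nose pads at y = +-17 mm, 36 mm long in x, rise 11 mm and leave a V-shaped seat along x, about 20 mm wide at the bottom and 42 mm at the crests, that centres the bar. Axes as the body's.
- rail: fixed drying rail: round horizontal steel bar, 16 mm thick, 300 mm long, along the body's x, axis 160 mm above the origin, between two wooden posts (22 x 28 mm, 182 mm high, at x = +-155 mm) on feet 30 mm (x) x 130 mm (y) x 14 mm; a 20 mm broad, 12 mm high slat on the ground under the bar. Origin: on the white board, below the middle of the bar.
- rail_top (a point): point on top of the bar at its middle, 168 mm above the rail's origin. Axes as the rail's.
- other: red spectacles of the same shape and size, hanging loose over the bar on the rail's +x half, lenses up, arms down. Origin: centre of the outer (upper) lens face; x = along the bar, z = up. They cover x +-26 mm, y +-75 mm, z -125 to 0 mm.
- tray: fixed grey open drying tray, 190 (x) x 270 (y) x 45 mm high, walls and floor 5 mm. Origin: centre of its underside.
- board: fixed white board lying on the bench, 520 (x) x 960 (y) x 6 mm; everything stands on its top, at height 6 mm. Origin: centre of its underside.
- reagent: glass reagent bottle with white cap, 66 mm across, 118 mm high, loose. Origin: centre of its underside.
- squeeze: yellow squeeze bottle with green cap, 56 mm across, 144 mm high, loose. Origin: centre of its underside.
- flask: conical glass flask with red stopper, 76 mm across at the foot, 135 mm high, loose. Origin: centre of its underside.
Things that resemble listed ones, but are neither listed nor needed, are in the scene too. There is more than one size of the other; the job needs the larger.

How it is judged:
At the end, for the whole second after the job is handed in: Blue pair at rest on the bar: lenses up within 17 deg, bridge within 12 mm of the bar line, 6 mm of its top and 125 mm of its middle, brow direction along the bar within 20 deg, not touching the red pair. Red pair (still upright), bottles and flask within 30 mm of their starts (x of specs_bridge in the frame of rail_top between -0.125 and 0.125 m and y of specs_bridge in the frame of rail_top between -0.012 and 0.012 m and z of specs_bridge in the frame of rail_top between -0.005 and 0.006 m and angle between specs's own z axis and vertical above 2.84159 rad and angle between the x axis of specs and the x axis of rail, either way round below 0.35 rad and contact force between specs and rail above 0.2 N and contact force between specs and other below 0.05 N and linear speed of specs below 0.03 m/s and angular speed of specs below 0.4 rad/s and distance of each of other, reagent, squeeze, flask from where it was at the start of the episode below 0.03 m and angle between other's own z axis and vertical below 0.3 rad).
It fails at once if the red spectacles knocked out of place (more than 50 mm) (distance of other from where it was at the start of the episode above 0.05 m).
It fails at once if a bottle or the flask knocked over (angle between any of reagent, squeeze, flask's own z axis and vertical above 0.5 rad).
It fails at once if the blue spectacles banged or pressed hard on the rail (more than 20 N) (contact force between specs and rail above 20 N).
It also fails if it takes over 67 s, if anything falls off the work surface, if the arm or the gripper's body presses on something with over 40 N, if the wrist force passes 120 N, or if a joint passes its speed limit or range.

## Working session

There is one attempt and no reset: what is moved stays moved. The work goes in short steps, Python scripts to look and compute and a tool call to move; the robot and the scene stay as the last step left them, time stands still between calls to the robot, and variables do not carry over. Pictures are saved under pics/ and viewed, at most 10 in all, crops included, and the job is handed in when it is done.

Besides the shell and the picture viewer there is one more tool, called as a command line: name --argument value ..., lists and objects as JSON in quotes. arm_command: Moves the arm, as the interface text tells. Its arguments: {"type":"object","properties":{"moves":{"type":"array"},"newtons":{"type":"number"}},"required":["moves"]}

```bash
mkdir -p pics; cat > h.py <<'E'
import numpy as np, cv2
from scipy.spatial.transform import Rotation as R
from workcell import *
def q2R(q): return R.from_quat([q[1],q[2],q[3],q[0]]).as_matrix()
def cam(name, st=None):
    i=camera_info(name); f=210/np.tan(np.radians(i['fovy'])/2)
    if 'eye' in i:
        o=np.array(i['orientation']); M=o if o.shape==(3,3) else q2R(o); e=np.array(i['eye'])
    else:
        T=np.array(i['tool_from_camera']); Rt=q2R(st['orientation']); M=Rt@T[:3,:3]; e=np.array(st['tcp_pos'])+Rt@T[:3,3]
    return f,i['cx'],i['cy'],M,e
def cloud(c,d):
    f,cx,cy,M,e=c; v,u=np.mgrid[:d.shape[0],:d.shape[1]]
    P=np.stack([(u-cx)/f*d,(v-cy)/f*d,d],-1); return P@M.T+e
def pix(c,p):
    f,cx,cy,M,e=c; q=M.T@(np.array(p)-e); return q[:2]/q[2]*f+[cx,cy]
E
python3 - <<'E'
from h import *
for n in ['top','side']:
    im,d=read_camera(n); cv2.imwrite(f'pics/{n}0.png',im); np.save(n+'0.npy',d); P=cloud(cam(n),d)
    for l in ['specs','specs_bridge','rail','other','tray','reagent','squeeze','flask']:
        for r in recognise(n,l):
            u,v=map(int,r['point']); print(n,l,u,v,round(r['confidence'],2),P[v,u].round(3))
    print(camera_info(n))
print(get_state())
E
```

```text
top specs 174 180 0.62 [0.6   0.287 0.027]
top specs_bridge 174 183 0.8 [0.591 0.287 0.027]
top rail 355 199 0.83 [ 0.512 -0.204  0.171]
top rail 174 184 0.5 [0.587 0.286 0.032]
top other 395 141 0.83 [ 0.659 -0.311  0.182]
top tray 187 199 0.79 [0.546 0.252 0.017]
top reagent 273 131 0.86 [0.71  0.003 0.12 ]
top squeeze 231 127 0.58 [0.725 0.117 0.115]
top flask 232 128 0.67 [0.726 0.115 0.103]
{'fovy': 44.49018495468971, 'cx': 275.7079888625562, 'cy': 217.8767102010568, 'eye': array([0.29615937, 0.01379565, 1.46727582]), 'orientation': array([ 0.04307673, -0.69868247,  0.71242757, -0.04933716])}
side specs 273 180 0.89 [0.599 0.291 0.022]
side specs_bridge 273 180 0.78 [0.599 0.291 0.022]
side specs_bridge 386 277 0.2 [ 0.608 -0.253  0.008]
side rail 391 277 0.88 [ 0.622 -0.258  0.004]
side other 262 354 0.93 [ 0.174 -0.323  0.083]
side other 430 249 0.55 [ 0.623 -0.36   0.181]
side tray 268 192 0.69 [0.555 0.254 0.012]
side reagent 360 201 0.78 [ 0.707 -0.022  0.079]
side squeeze 392 217 0.81 [ 0.733 -0.132  0.079]
side squeeze 387 278 0.33 [ 0.606 -0.259  0.011]
side flask 387 27
[... 297 characters left out ...]
9, 'joint_pos': array([9.94394678e-01, 3.13168203e-01, 4.61103426e-02, 1.30363386e+00,
       7.93141581e-06, 1.43121393e+00]), 'qvel': array([ 2.85287513e-04, -1.74938609e-03, -9.89967292e-04,  1.04054744e-03,
        7.19474912e-05, -1.33028446e-03]), 'tau': array([-4.83162639e-04, -4.80446792e+01,  2.98815161e+01,  1.11859752e-04,
       -2.31312752e-04, -9.10062340e-06]), 'tcp_pos': array([0.2432739 , 0.52103642, 0.23134552]), 'orientation': array([1.46121334e-05, 2.16677304e-01, 9.76243281e-01, 5.03760114e-05]), 'wrist_force': array([ 0.07339805, -0.07059031, -0.44700868]), 'ft_torque': array([ 0.07955908,  0.02135526, -0.01011173]), 'grip_force': 0.0, 'finger_gap': 0.08552958225970925}
```

View pics/top0.png

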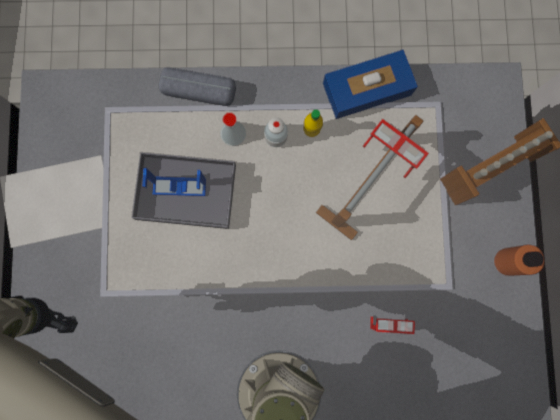

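View pics/side0.png

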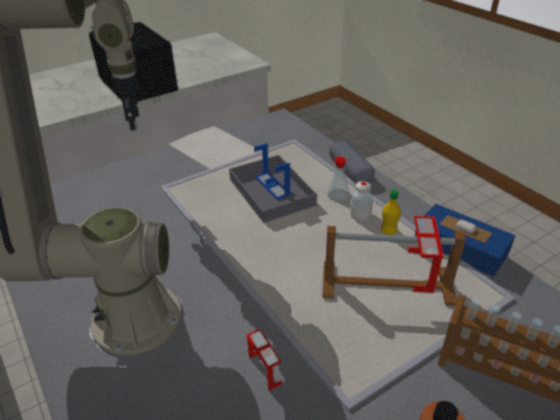

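The top view shows the blue pair in the tray, with its arms at about (146,178) and (203,181). The bar runs from (340,215) to (418,120), and the red pair hangs on it at (399,144), full size. The smaller red pair at (393,325) stands on the bench and isn't on the bar, so it's the look-alike. The test-tube rack at (500,160) isn't the rail.

Plan: grip the left arm with the tool horizontal, lift, roll 180°, and lower the pair onto the bar. Next I'll measure from the depth clouds.

```bash
python3 - <<'E'
from h import *
for n in ['top','side']:
    im=cv2.imread(f'pics/{n}0.png'); d=np.load(n+'0.npy'); P=cloud(cam(n),d); hsv=cv2.cvtColor(im,cv2.COLOR_BGR2HSV)
    ok=d>0
    b=ok&(abs(hsv[...,0].astype(int)-115)<14)&(hsv[...,1]>110)&(P[...,0]>.4)&(P[...,0]<.72)&(P[...,1]>.1)&(P[...,1]<.45)
    Q=P[b]; print(n,'blue',len(Q))
    for lo,hi in [(.0,.035),(.04,.105),(.105,.16)]:
        S=Q[(Q[:,2]>lo)&(Q[:,2]<hi)]
        for nm,T in [('L',S[S[:,1]>.29]),('R',S[S[:,1]<=.29])]:
            if len(T)>2: print(lo,nm,len(T),T.mean(0).round(3),T.min(0).round(3),T.max(0).round(3))
    # bar
    m=ok&(P[...,2]>.15)&(P[...,2]<.195)&(P[...,0]>.4)&(P[...,0]<.78)&(P[...,1]<-.1)&(P[...,1]>-.45)
    g=m&(hsv[...,1]<70); r=m&((hsv[...,0]<6)|(hsv[...,0]>172))&(hsv[...,1]>150)
    w=m&(hsv[...,0]>6)&(hsv[...,0]<20)&(hsv[...,1]>100)
    G=P[g]
    l=cv2.fitLine(G[:,:2].astype(np.float32),cv2.DIST_HUBER,0,.001,.001).ravel(); s=(G[:,:2]-l[2:])@l[:2]; t=(G[:,:2]-l[2:])@[-l[1],l[0]]
    k=abs(t)<.012
    print('bar',l.round(4),np.degrees(np.arctan2(l[1],l[0])),'s',s[k].min(),s[k].max(),'ztop',np.percentile(G[k][:,2],[50,90,98]))
    for nm,A in [('red',P[r]),('wood',P[w])]:
        sa=(A[:,:2]-l[2:])@l[:2]; ta=(A[:,:2]-l[2:])@[-l[1],l[0]]
        print(nm,len(A),'s',np.percentile(sa,[1,10,50,90,99]).round(3),'t',np.percentile(ta,[1,50,99]).round(3),'z',np.percentile(A[:,2],[50,95]).round(3))
im=cv2.imread('pics/top0.png'); a=cv2.resize(im[140:235,120:250],None,fx=4,fy=4,interpolation=cv2.INTER_CUBIC)
s=cv2.imread('pics/side0.png'); b=cv2.resize(s[130:225,220:290],None,fx=4,fy=4,interpolation=cv2.INTER_CUBIC)
cv2.imwrite('pics/crop1.png',np.hstack([a,b])[:, :800])
E
```

```text
top blue 715
0.0 L 153 [0.586 0.32  0.023] [0.56  0.29  0.005] [0.612 0.383 0.035]
0.0 R 309 [0.582 0.259 0.023] [0.556 0.2   0.005] [0.611 0.29  0.035]
0.04 L 45 [0.599 0.341 0.072] [0.592 0.293 0.04 ] [0.608 0.347 0.104]
0.04 R 27 [0.591 0.2   0.073] [0.585 0.198 0.042] [0.6   0.207 0.104]
0.105 L 93 [0.588 0.344 0.132] [0.563 0.34  0.105] [0.611 0.351 0.141]
0.105 R 69 [0.581 0.202 0.134] [0.555 0.199 0.106] [0.603 0.206 0.142]
bar [ 0.7724 -0.6351  0.6185 -0.2909] -39.426735 s -0.19709514593180236 0.1327941567896079 ztop [0.17400714 0.17954133 0.1866586 ]
red 376 s [0.02  0.022 0.054 0.069 0.072] t [-0.074 -0.001  0.071] z [0.185 0.189]
wood 156 s [-0.198 -0.196  0.111  0.125  0.13 ] t [-0.013 -0.001  0.011] z [0.188 0.193]
side blue 666
0.0 L 100 [0.594 0.329 0.021] [0.56  0.29  0.006] [0.675 0.377 0.035]
0.0 R 183 [0.58  0.246 0.022] [0.555 0.193 0.011] [0.611 0.29  0.035]
0.04 L 90 [0.602 0.339 0.07 ] [0.589 0.32  0.041] [0.672 0.347 0.104]
0.04 R 106 [0.592 0.199 0.073] [0.583 0.192 0.041] [0.606 0.209 0.104]
0.105 L 75 [0.59  0.341 0.126] [0.563 0.332 0.106] [0.612 0.35  0.14 ]
0.105 R 97 [0.581 0.199 0.126] [0.555 0.193 0.106] [0.602 0.206 0.138]
bar [ 0.7729 -0.6346  0.6057 -0.2923] -39.38703 s -0.18730295676696826 0.14321644953391496 ztop [0.17140021 0.17624243 0.18207748]
red 451 s [0.03  0.032 0.066 0.079 0.082] t [-0.07  -0.012  0.082] z [0.183 0.186]
wood 289 s [-0.185 -0.182  0.123  0.137  0.14 ] t [-0.011 -0.005  0.019] z [0.179 0.189]
```

View pics/crop1.png

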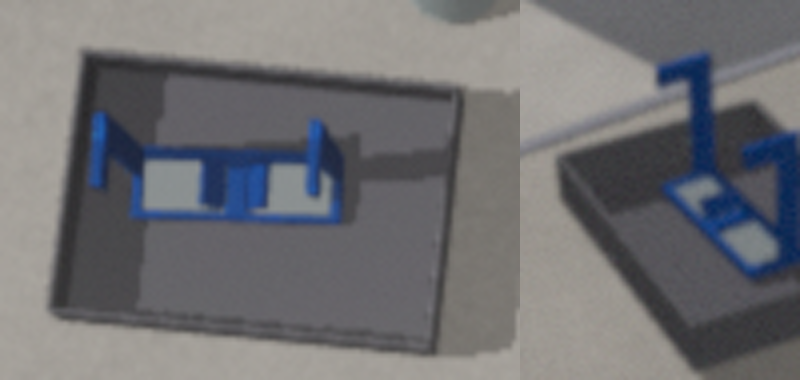

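The shafts of the arms are on the far side and the ear ends reach toward the robot, so the brow points to world +x. The heading is about -3°. This is the only blue pair with arms in the tray, so it's the one. I'll write a row planner that splits a target pose into equal rows.

```bash
cat >> h.py <<'E'
from scipy.linalg import fractional_matrix_power as fmp
def pose(p,head,pitch,roll=0):
    "tool pose: heading, pitch down, roll (deg); roll 0 = y left, x down when horizontal"
    h=np.radians(head); y=np.array([-np.sin(h),np.cos(h),0]); fwd=np.array([np.cos(h),np.sin(h),0])
    a=np.radians(pitch); z=np.cos(a)*fwd-np.array([0,0,np.sin(a)]); x=np.cross(y,z)
    T=np.eye(4); T[:3,:3]=np.stack([x,y,z],1)@R.from_euler('z',roll,degrees=True).as_matrix(); T[:3,3]=p; return T
def cur():
    s=get_state(); T=np.eye(4); T[:3,:3]=q2R(s['orientation']); T[:3,3]=s['tcp_pos']; return T,s
def rows(A,B,N=None):
    D=np.linalg.inv(A)@B; ang=np.degrees(np.linalg.norm(R.from_matrix(D[:3,:3]).as_rotvec()))
    N=N or max(1,int(np.ceil(max(ang/9,np.linalg.norm(D[:3,3])*1000/45))))
    S=np.real(fmp(D,1/N)); print(N,'x',(S[:3,3]*1000).round(1),R.from_matrix(S[:3,:3]).as_rotvec().round(4),'ang',ang.round(1))
E
python3 - <<'E'
from h import *
T,s=cur(); print(camera_info('wrist')['tool_from_camera'])
A=pose([.36,.40,.32],-3,90); B=pose([.48,.346,.28],-3,8)
rows(T,A); rows(A,B)
E
```

```text
[[-5.47681156e-04 -9.48392191e-01 -3.17099278e-01  8.10509405e-02]
 [ 9.99999561e-01 -2.78309014e-04 -8.94782295e-04 -5.37720388e-05]
 [ 7.60352954e-04 -3.17099629e-01  9.48391927e-01 -1.43255430e-01]
 [ 0.00000000e+00  0.00000000e+00  0.00000000e+00  1.00000000e+00]]
5 x [-29.4 -16.8 -17.7] [ 0.      0.     -0.0769] ang 22.0
10 x [-8.1 -4.8 11.5] [ 0.     -0.1431  0.    ] ang 82.0
```

arm_command --moves '[1, -29.4, -16.8, -17.7, 0, 0, -0.077, 1, -29.4, -16.8, -17.7, 0, 0, -0.077, 1, -29.4, -16.8, -17.7, 0, 0, -0.077, 1, -29.4, -16.8, -17.7, 0, 0, -0.077, 1, -29.4, -16.8, -17.7, 0, 0, -0.077]'

```text
clock: 1.52
tcp_pos: [0.3609, 0.3992, 0.3207]
orientation: [0.0, 0.025, 1.0, 0.0]
wrist_force: [-0.3, 0.7, -0.2]
finger_gap: 0.0854
grip_force: 0.0
```

arm_command --moves '[1, -8, -5, 11.5, 0, -0.143, 0, 1, -8, -5, 11.5, 0, -0.143, 0, 1, -8, -5, 11.5, 0, -0.143, 0, 1, -8, -5, 11.5, 0, -0.143, 0, 1, -8, -5, 11.5, 0, -0.143, 0, 1, -8, -5, 11.5, 0, -0.143, 0, 1, -8, -5, 11.5, 0, -0.143, 0, 1, -8, -5, 11.5, 0, -0.143, 0]'

```text
clock: 2.52
tcp_pos: [0.4513, 0.3568, 0.2721]
orientation: [0.533, 0.021, 0.846, -0.013]
wrist_force: [0.5, 1.6, -1.0]
finger_gap: 0.0853
grip_force: 0.0
```

```bash
python3 - <<'E'
from h import *
T,s=cur(); print(T.round(3),s['joint_pos'].round(3),s['clock'])
B=pose([.48,.346,.28],-3,8); rows(T,B)
E
```

```text
[[-0.431  0.049  0.901  0.451]
 [ 0.022  0.999 -0.044  0.357]
 [-0.902  0.    -0.431  0.272]
 [ 0.     0.     0.     1.   ]] [ 0.921 -0.049 -0.86  -0.109 -0.84   0.562] 2.525
2 x [-9.  -4.7 12.2] [ 0.0015 -0.1531  0.0003] ang 17.5
```

arm_command --moves '[1, -9, -4.7, 12.2, 0.0015, -0.153, 0, 1, -9, -4.7, 12.2, 0.0015, -0.153, 0, 1, 0, 0, 0, 0, 0, -0.17, 1, 0, 0, 0, 0, 0, -0.17, 1, 0, 0, 0, 0, 0, -0.17, 1, 0, 0, 0, 0, 0, -0.17, 1, 0, 0, 0, 0, 0, -0.17, 1, 0, 0, 0, 0, 0, -0.17]'

```text
clock: 3.52
tcp_pos: [0.4769, 0.362, 0.2776]
orientation: [0.524, -0.371, 0.699, -0.314]
wrist_force: [0.6, 0.4, 0.4]
finger_gap: 0.0856
grip_force: 0.0
```

arm_command --moves '[1, 0, 0, 0, 0, 0, -0.17, 1, 0, 0, 0, 0, 0, -0.17, 1, 0, 0, 0, 0, 0, -0.17, 1, 0, 0, 0, 0, 0, -0.17, 1, 0, 0, 0, 0, 0, -0.17, 1, 0, 0, 0, 0, 0, -0.17, 1, 0, 0, 0, 0, 0, -0.17, 1, 0, 0, 0, 0, 0, -0.17]'

```text
clock: 4.53
tcp_pos: [0.4769, 0.362, 0.2776]
orientation: [-0.21, 0.729, -0.31, 0.573]
wrist_force: [0.6, 0.1, -0.6]
finger_gap: 0.0855
grip_force: 0.0
```

```bash
python3 - <<'E'
from h import *
T,s=cur(); print(T.round(3),s['joint_pos'].round(3),s['clock'])
B=pose([.48,.346,.28],-3,8,180); rows(T,B)
E
```

```text
[[ 0.15  -0.211  0.966  0.477]
 [-0.693 -0.719 -0.05   0.362]
 [ 0.705 -0.662 -0.254  0.278]
 [ 0.     0.     0.     1.   ]] [ 0.919  0.089 -0.998 -0.651 -0.924 -2.032] 4.525
5 x [2.  2.6 0.7] [ 0.0087  0.0224 -0.1506] ang 43.7
```

```bash
cat > kin.py <<'E'
from h import *
from scipy.optimize import least_squares
def fk(q,k):
    r0,h,L1,e,L2,d4,d5=k
    p=q[1]-q[2]; f=lambda a:np.array([np.cos(a),-np.sin(a)]); n=lambda a:np.array([np.sin(a),np.cos(a)])
    w=np.array([r0,h])+L1*n(q[1])+e*n(p)+L2*f(p); ph=p+q[3]
    w=w+d4*f(ph)
    Ry=lambda a:R.from_euler('y',a).as_matrix(); Rz=lambda a:R.from_euler('z',a).as_matrix()
    M=Rz(q[0])@Ry(ph)@Rz(q[4])
    pos=Rz(q[0])@np.array([w[0],0,w[1]])+M@np.array([d5,0,0])
    B=np.array([[0,0,1],[0,1,0],[-1,0,0.]])
    return pos,M@B@Rz(q[5])
D=[([.994395,.313168,.04611,1.303634,0,1.431214],[.2432739,.52103642,.23134552]),
   ([0.921,-.049,-.86,-.109,-.84,.562],[.4513,.3568,.2721]),([.919,.089,-.998,-.651,-.924,-2.032],[.4769,.362,.2776])]
E
python3 - <<'E'
from kin import *
T,s=cur()
print(fk(D[2][0],[0]*7)[1].round(3)); print(T[:3,:3].round(3))
f=lambda k:np.concatenate([(fk(q,k)[0]-p)*1000 for q,p in D]+[(k-np.array([0,.2,.35,0,.35,.0,.25]))*2])
r=least_squares(f,[0,.2,.35,0,.35,.0,.25]); print(r.x.round(4),f(r.x).round(2))
E
```

```text
[[ 0.15  -0.211  0.966]
 [-0.693 -0.719 -0.05 ]
 [ 0.705 -0.662 -0.255]]
[[ 0.15  -0.211  0.966]
 [-0.693 -0.719 -0.05 ]
 [ 0.705 -0.662 -0.254]]
[0.2464 0.1978 0.3352 0.0363 0.2179 0.0663 0.1965] [ 6.708e+01 -4.360e+01  1.000e-02  2.300e+00 -1.760e+00 -2.000e-02
 -2.140e+00  1.640e+00  1.000e-02  4.900e-01 -0.000e+00 -3.000e-02
  7.000e-02 -2.600e-01  1.300e-01 -1.100e-01]
```

```bash
sed -i 's/r0,h,L1,e,L2,d4,d5=k/r0,h,L1,e,L2,d4,d5,o=k/; s/np.array(\[w\[0\],0,w\[1\]\])/np.array([w[0],o,w[1]])/' kin.py; cat >> kin.py <<'E'
k0=np.array([0,.2,.35,0,.35,.0,.25,.08])
ff=lambda k:np.concatenate([(fk(q,k)[0]-p)*1000 for q,p in D]+[(k-k0)*2])
K=least_squares(ff,k0).x
lim=np.array([[-2.76,2.76],[-.86,1.69],[-1.03,1.26],[-2.2,2.34],[-1.47,1.5],[-3.14,3.14]])
def ik(T,q0):
    g=lambda q:np.concatenate([(fk(q,K)[0]-T[:3,3])*1000,R.from_matrix(T[:3,:3].T@fk(q,K)[1]).as_rotvec()*100])
    r=least_squares(g,np.clip(q0,lim[:,0]+1e-3,lim[:,1]-1e-3),bounds=(lim[:,0],lim[:,1])); return r.x,np.abs(r.fun).max()
E
python3 - <<'E'
from kin import *
print(K.round(4),ff(K).round(2))
T,s=cur()
for p in [[.48,.346,.28],[.52,.347,.15],[.52,.347,.1],[.618,.342,.1]]:
  for a in (0,8,15):
    q,e=ik(pose(p,-3,a,180),s['joint_pos']); print(p,a,q.round(2),e.round(2))
for a in (-8,0,8):
    for z in (.09,.2): q,e=ik(pose([.56,-.335,z],-39.4,a,0),[-.4,.3,-.8,-1,0,0]); print(a,z,q.round(2),e.round(2))
E
```

```text
[-0.0079  0.2362  0.5248  0.0543  0.4161  0.1466  0.3001  0.08  ] [ 0.   -0.   -0.01  0.03 -0.01  0.02 -0.03  0.01 -0.01 -0.02  0.07  0.35
  0.11  0.13  0.29  0.1   0.  ]
[0.48, 0.346, 0.28] 0 [ 0.95  0.27 -1.03 -1.03 -1.12 -2.91] 12.61
[0.48, 0.346, 0.28] 8 [ 0.92  0.15 -1.03 -0.81 -1.   -2.84] 5.68
[0.48, 0.346, 0.28] 15 [ 0.89  0.06 -1.02 -0.65 -0.9  -2.8 ] 0.0
[0.52, 0.347, 0.15] 0 [ 0.88  0.95 -1.03 -2.02 -1.03 -3.14] 10.35
[0.52, 0.347, 0.15] 8 [ 0.87  0.57 -1.03 -1.24 -1.01 -2.85] 11.29
[0.52, 0.347, 0.15] 15 [ 0.84  0.42 -1.03 -0.97 -0.89 -2.77] 5.55
[0.52, 0.347, 0.1] 0 [ 0.86  1.11 -1.03 -2.16 -0.95 -3.14] 4.43
[0.52, 0.347, 0.1] 8 [ 0.88  0.83 -1.03 -1.6  -1.03 -2.93] 11.62
[0.52, 0.347, 0.1] 15 [ 0.84  0.57 -1.03 -1.1  -0.91 -2.75] 7.48
[0.618, 0.342, 0.1] 0 [ 0.68  1.04 -0.95 -1.99 -0.73 -3.14] 0.09
[0.618, 0.342, 0.1] 8 [ 0.67  0.84 -0.99 -1.65 -0.72 -3.02] 0.0
[0.618, 0.342, 0.1] 15 [ 0.66  0.68 -0.98 -1.31 -0.68 -2.92] 0.0
-8 0.09 [-0.37  1.15 -1.03 -2.2  -0.68  0.01] 35.81
-8 0.2 [-0.34  0.98 -1.03 -2.2  -0.76 -0.07] 41.86
0 0.09 [-0.37  1.15 -1.03 -2.2  -0.67 -0.01] 35.57
0 0.2 [-0.48  0.16 -1.03 -0.74 -0.39  0.14] 41.51
8 0.09 [-0.46  0.41 -1.03 -0.88 -0.45  0.17] 36.58
8 0.2 [-0.56  0.09 -1.03 -0.64 -0.22  0.08] 32.89
```

```bash
python3 - <<'E'
from kin import *
mid=np.array([.592,-.2695]); d=np.array([.7724,-.6351]); rt=np.array([-.6351,-.7724])
seeds=[[-.4,.3,-.9,-1,0,0],[-.3,.9,-.9,-1.8,-.5,0],[-.4,.6,-.9,-1.5,-.3,0.]]
for side in (1,-1):
  for s in (-.04,-.01,.015):
    for dh in (-15,0,15):
      out=[]
      for a in (-15,-8,0,8,15):
        for zb in (90,):
          h=np.radians(-39.4+dh); f=np.array([np.cos(h),np.sin(h)]); r=np.array([np.sin(h),-np.cos(h)])
          g=mid+d*s+.016*f+side*.071*r
          ar=np.radians(a); z=.174-(zb-10)/1000-.019*np.sin(ar); t=np.r_[g+.019*np.cos(ar)*f,z]
          e=min(ik(pose(t,-39.4+dh,a,0),q)[1] for q in seeds); out.append(round(float(e),1))
      print('right' if side>0 else 'left',s,dh,out)
E
```

```text
right -0.04 -15 [28.4, 27.9, 27.5, 27.4, 23.0]
right -0.04 0 [44.4, 43.6, 43.2, 40.6, 36.7]
right -0.04 15 [42.8, 42.0, 43.5, 36.0, 31.8]
right -0.01 -15 [22.9, 19.3, 18.9, 18.8, 18.6]
right -0.01 0 [34.2, 33.5, 33.0, 32.9, 30.7]
right -0.01 15 [29.8, 29.0, 28.5, 30.6, 25.5]
right 0.015 -15 [22.8, 11.3, 10.9, 13.2, 14.5]
right 0.015 0 [24.0, 23.2, 22.7, 22.5, 24.7]
right 0.015 15 [22.8, 15.5, 14.9, 15.6, 18.9]
left -0.04 -15 [16.9, 5.9, 0.0, 0.0, 0.0]
left -0.04 0 [22.7, 13.0, 12.6, 14.9, 15.2]
left -0.04 15 [39.5, 38.7, 38.2, 38.1, 34.4]
left -0.01 -15 [13.5, 2.3, 0.0, 0.0, 0.0]
left -0.01 0 [21.0, 10.6, 2.9, 10.1, 9.9]
left -0.01 15 [29.2, 28.4, 27.8, 27.6, 27.8]
left 0.015 -15 [10.2, 0.0, 0.0, 0.0, 0.0]
left 0.015 0 [17.7, 7.1, 0.0, 4.0, 3.5]
left 0.015 15 [22.3, 16.8, 16.1, 15.8, 21.9]
```

```bash
python3 - <<'E'
from kin import *
mid=np.array([.592,-.2695]); d=np.array([.7724,-.6351])
seeds=[[-.4,.3,-.9,-1,0,0],[-.3,.9,-.9,-1.8,-.5,0]]
for s in (-.005,.01):
  for dh in (-12,-6,0):
    for a in (0,6,12):
      out=[]
      for dz in (0,.03,.06,.1,.14):
          h=np.radians(-39.4+dh); f=np.array([np.cos(h),np.sin(h)]); r=np.array([np.sin(h),-np.cos(h)])
          ar=np.radians(a); g=mid+d*s+.016*f-.071*r; t=np.r_[g+.019*np.cos(ar)*f,.094+dz-.019*np.sin(ar)]
          e=min((ik(pose(t,-39.4+dh,a,0),q) for q in seeds),key=lambda v:v[1]); out.append(round(float(e[1]),1))
          if dz==0:q=e[0]
      print(s,dh,a,out,q.round(2))
s=get_state()['joint_pos']
for a in (0,8,15):
  for z in (.1,.2,.26):
    q,e=ik(pose([.592+.02,.2,z],-3,a,180),s); print('start R',a,z,q.round(2),e.round(2))
E
```

```text
-0.005 -12 0 [0.0, 0.0, 0.0, 0.0, 0.0] [-0.2   1.06 -0.94 -2.   -0.7   0.  ]
-0.005 -12 6 [0.0, 0.0, 0.0, 0.0, 0.0] [-0.2   0.92 -0.98 -1.76 -0.69  0.09]
-0.005 -12 12 [0.0, 0.0, 0.0, 0.0, 0.0] [-0.21  0.78 -0.98 -1.49 -0.67  0.17]
-0.005 -6 0 [0.0, 0.0, 2.3, 5.4, 7.1] [-0.24  1.08 -1.   -2.08 -0.55 -0.  ]
-0.005 -6 6 [0.7, 3.6, 5.6, 5.7, 3.8] [-0.24  0.95 -1.03 -1.86 -0.56  0.06]
-0.005 -6 12 [2.3, 3.2, 2.9, 1.4, 0.0] [-0.23  0.79 -1.03 -1.57 -0.57  0.13]
-0.005 0 0 [2.2, 5.5, 8.0, 11.6, 16.9] [-0.28  1.13 -1.03 -2.19 -0.43 -0.01]
-0.005 0 6 [6.9, 10.8, 15.3, 12.7, 9.1] [-0.24  1.04 -1.03 -2.02 -0.51  0.02]
-0.005 0 12 [11.5, 10.7, 8.9, 7.1, 4.8] [-0.22  0.75 -1.03 -1.5  -0.56  0.13]
0.01 -12 0 [0.0, 0.0, 0.0, 0.0, 0.0] [-0.21  1.05 -0.92 -1.96 -0.68  0.  ]
0.01 -12 6 [0.0, 0.0, 0.0, 0.0, 0.0] [-0.22  0.91 -0.95 -1.73 -0.68  0.08]
0.01 -12 12 [0.0, 0.0, 0.0, 0.0, 0.0] [-0.22  0.78 -0.96 -1.47 -0.66  0.17]
0.01 -6 0 [0.0, 0.0, 0.0, 1.2, 2.4] [-0.25  1.07 -0.97 -2.04 -0.54  0.  ]
0.01 -6 6 [0.0, 0.0, 0.8, 1.4, 0.2] [-0.25  0.93 -1.01 -1.82 -0.53  0.06]
0.01 -6 12 [0.0, 0.0, 0.0, 0.0, 0.0] [-0.26  0.79 -1.01 -1.56 -0.52  0.12]
0.01 0 0 [0.0, 2.3, 4.9, 8.9, 12.3] [-0.3   1.09 -1.02 -2.11 -0.39  0.  ]
0.01 0 6 [3.8, 7.4, 10.5, 9.6, 6.6] [-0.28  0.99 -1.03 -1.93 -0.45  0.03]
0.01 0 12 [6.8, 7.1, 6.0, 4.1, 1.9] [-0.26  0.78 -1.03 -1.56 -0.48  0.1 ]
start R 0 0.1 [ 0.53  1.13 -1.03 -2.2  -0.79 -3.14] 21.06
start R 0 0.2 [ 0.55  0.43 -1.03 -1.16 -0.87 -2.93] 28.38
start R 0 0.26 [ 0.51  0.21 -1.03 -0.93 -0.74 -2.95] 22.47
start R 8 0.1 [ 0.55  0.67 -1.03 -1.32 -0.86 -2.9 ] 28.57
start R 8 0.2 [ 0.48  0.25 -1.03 -0.85 -0.67 -2.91] 19.57
start R 8 0.26 [ 0.45  0.1  -1.03 -0.77 -0.59 -2.96] 16.38
start R 15 0.1 [ 0.48  0.45 -1.03 -0.94 -0.65 -2.86] 18.19
start R 15 0.2 [ 0.43  0.17 -1.03 -0.73 -0.54 -2.92] 13.9
start R 15 0.26 [ 0.41  0.05 -1.03 -0.68 -0.48 -2.97] 8.64
```

```bash
python3 - <<'E'
from kin import *
f,cx,cy,M,e=cam('top')
for u,v in [(140,153),(236,161),(231,227),(134,222)]:
    r=M@np.array([(u-cx)/f,(v-cy)/f,1]); t=(.051-e[2])/r[2]; print('tray',(e+t*r)[:2].round(3))
for u,v in [(108,107),(440,104),(104,293),(448,292)]:
    r=M@np.array([(u-cx)/f,(v-cy)/f,1]); t=(.006-e[2])/r[2]; print('board',(e+t*r)[:2].round(3))
seeds=[[.2,.6,-.9,-1.5,-.3,-3],[.4,.9,-.9,-1.8,-.5,-3]]
for c in ([.69,.29],[.70,.29],[.70,.31]):
  for h in (0,8,15):
    hr=np.radians(h); fw=np.array([np.cos(hr),np.sin(hr)]); rt=np.array([np.sin(hr),-np.cos(hr)]); arm=np.array(c)+.014*fw+.071*rt
    for a in (4,10):
      o=[]
      for z in (.1,.17,.25):
        t=np.r_[arm+.019*fw,z]; e=min((ik(pose(t,h,a,180),q) for q in seeds),key=lambda v:v[1]); o.append(round(float(e[1]),1))
        if z==.1:q=e[0]
      print(c,h,a,'arm',arm.round(3),o,q.round(2))
E
```

```text
tray [0.674 0.379]
tray [0.646 0.108]
tray [0.459 0.124]
tray [0.478 0.393]
board [0.827 0.487]
board [ 0.819 -0.495]
board [0.285 0.485]
board [ 0.268 -0.483]
[0.69, 0.29] 0 4 arm [0.704 0.219] [0.0, 0.0, 0.0] [ 0.31  0.95 -0.98 -1.86 -0.31 -3.12]
[0.69, 0.29] 0 10 arm [0.704 0.219] [0.0, 0.0, 0.0] [ 0.31  0.82 -0.99 -1.62 -0.3  -3.09]
[0.69, 0.29] 8 4 arm [0.714 0.222] [0.0, 0.0, 0.0] [ 0.23  0.96 -0.99 -1.87 -0.09 -3.14]
[0.69, 0.29] 8 10 arm [0.714 0.222] [0.0, 0.0, 0.0] [ 0.23  0.82 -1.   -1.65 -0.08 -3.13]
[0.69, 0.29] 15 4 arm [0.722 0.225] [0.9, 0.9, 0.9] [ 0.16  0.96 -0.98 -1.87  0.1  -3.14]
[0.69, 0.29] 15 10 arm [0.722 0.225] [1.9, 1.9, 1.9] [ 0.16  0.82 -0.99 -1.64  0.1  -3.14]
[0.7, 0.29] 0 4 arm [0.714 0.219] [0.0, 0.0, 0.0] [ 0.3   0.95 -0.96 -1.83 -0.3  -3.12]
[0.7, 0.29] 0 10 arm [0.714 0.219] [0.0, 0.0, 0.0] [ 0.3   0.81 -0.97 -1.6  -0.3  -3.09]
[0.7, 0.29] 8 4 arm [0.724 0.222] [0.0, 0.0, 0.0] [ 0.22  0.95 -0.97 -1.85 -0.08 -3.14]
[0.7, 0.29] 8 10 arm [0.724 0.222] [0.0, 0.0, 0.0] [ 0.22  0.82 -0.98 -1.62 -0.08 -3.13]
[0.7, 0.29] 15 4 arm [0.732 0.225] [0.9, 0.9, 0.9] [ 0.15  0.95 -0.96 -1.84  0.11 -3.14]
[0.7, 0.29] 15 10 arm [0.732 0.225] [2.0, 2.0, 2.0] [ 0.16  0.82 -0.97 -1.61  0.1  -3.14]
[0.7, 0.31] 0 4 arm [0.714 0.239] [0.0, 0.0, 0.0] [ 0.34  0.94 -0.94 -1.8  -0.34 -3.12]
[0.7, 0.31] 0 10 arm [0.714 0.239] [0.0, 0.0, 0.0] [ 0.34  0.81 -0.95 -1.57 -0.33 -3.08]
[0.7, 0.31] 8 4 arm [0.724 0.242] [0.0, 0.0, 0.0] [ 0.26  0.95 -0.95 -1.82 -0.12 -3.13]
[0.7, 0.31] 8 10 arm [0.724 0.242] [0.0, 0.0, 0.0] [ 0.26  0.81 -0.96 -1.6  -0.12 -3.12]
[0.7, 0.31] 15 4 arm [0.732 0.245] [0.6, 0.6, 0.6] [ 0.19  0.95 -0.94 -1.82  0.07 -3.14]
[0.7, 0.31] 15 10 arm [0.732 0.245] [1.3, 1.3, 1.3] [ 0.2   0.82 -0.95 -1.6   0.06 -3.14]
```

Holding the tool horizontal in the tray, the arm can only reach the left side arm. At the bar it can only reach with the pair held by the other arm. So I'll first lift the pair from above onto the board behind the tray, lenses still down, then regrip horizontally there and roll.

```bash
python3 - <<'E'
from kin import *
T,s=cur(); B=pose([.545,.20,.30],-3,90,180); rows(T,B)
q,e=ik(B,[.2,.2,-.3,1.3,0,-2.8]); print(q.round(2),e); print(s['joint_pos'].round(2))
E
```

```text
10 x [13.9 11.8  0.8] [-0.0494 -0.1247 -0.064 ] ang 85.2
[ 0.21  0.32  0.22  1.47  0.   -2.88] 1.8744842918503596e-11
[ 0.92  0.09 -1.   -0.65 -0.92 -2.03]
```

arm_command --moves '[1, 13.9, 11.8, 0.8, -0.0494, -0.1247, -0.064, 1, 13.9, 11.8, 0.8, -0.0494, -0.1247, -0.064, 1, 13.9, 11.8, 0.8, -0.0494, -0.1247, -0.064, 1, 13.9, 11.8, 0.8, -0.0494, -0.1247, -0.064, 1, 13.9, 11.8, 0.8, -0.0494, -0.1247, -0.064, 1, 13.9, 11.8, 0.8, -0.0494, -0.1247, -0.064, 1, 13.9, 11.8, 0.8, -0.0494, -0.1247, -0.064, 1, 13.9, 11.8, 0.8, -0.0494, -0.1247, -0.064]'

```text
clock: 5.52
tcp_pos: [0.5206, 0.2275, 0.2993]
orientation: [-0.05, 0.986, -0.092, 0.129]
wrist_force: [1.2, 0.0, -0.2]
finger_gap: 0.0856
grip_force: 0.0
```

arm_command --moves '[1, 13.9, 11.8, 0.8, -0.0494, -0.1247, -0.064, 1, 13.9, 11.8, 0.8, -0.0494, -0.1247, -0.064, 1, 0, 0, 0, 0, 0, 0]'

```text
clock: 5.9
tcp_pos: [0.5467, 0.1999, 0.2953]
orientation: [-0.003, 1.0, -0.03, 0.002]
wrist_force: [-0.5, -0.0, -0.9]
finger_gap: 0.0853
grip_force: 0.0
```

```bash
python3 - <<'E'
from kin import *
T,s=cur(); print(T.round(3),s['joint_pos'].round(2),s['clock'])
im,d=read_camera('wrist'); cv2.imwrite('pics/w1.png',im); c=cam('wrist',s); P=cloud(c,d); hsv=cv2.cvtColor(im,cv2.COLOR_BGR2HSV)
b=(d>0)&(abs(hsv[...,0].astype(int)-115)<14)&(hsv[...,1]>110); Q=P[b]
for lo,hi in [(.0,.035),(.06,.10),(.105,.16)]:
    S=Q[(Q[:,2]>lo)&(Q[:,2]<hi)]
    for T2 in (S[S[:,1]>.27],S[S[:,1]<=.27]):
        if len(T2)>2: print(lo,len(T2),np.median(T2,0).round(4),np.percentile(T2,2,axis=0).round(3),np.percentile(T2,98,axis=0).round(3))
E
```

```text
[[ 0.998 -0.06   0.003  0.547]
 [-0.06  -0.998  0.006  0.2  ]
 [ 0.003 -0.006 -1.     0.295]
 [ 0.     0.     0.     1.   ]] [ 0.21  0.32  0.21  1.46  0.01 -2.87] 5.9
0.0 1530 [0.587  0.2925 0.0218] [0.56  0.271 0.018] [0.611 0.347 0.033]
0.0 1020 [0.5902 0.2529 0.0218] [0.553 0.207 0.012] [0.607 0.269 0.034]
0.06 274 [0.6021 0.3394 0.0817] [0.592 0.339 0.061] [0.611 0.34  0.099]
0.06 20 [0.6041 0.2011 0.0841] [0.604 0.198 0.065] [0.604 0.205 0.099]
0.105 627 [0.5984 0.3417 0.1359] [0.564 0.339 0.106] [0.611 0.348 0.138]
0.105 468 [0.5824 0.2023 0.1365] [0.556 0.198 0.123] [0.604 0.206 0.138]
```

View pics/w1.png

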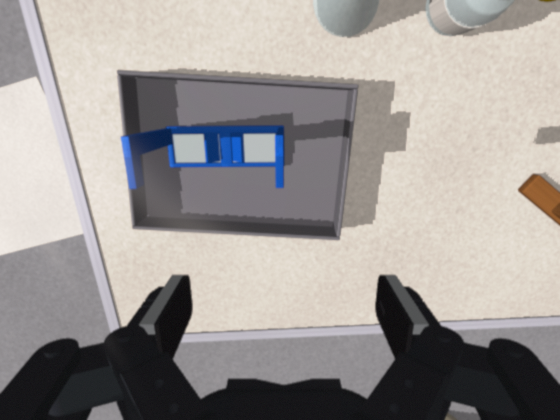

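The wrist view shows the pair's right ear end at (280,160), which measures x 0.580, y 0.202 with its top at 0.137. The tray is clear around it. Next I go down over it.

```bash
python3 - <<'E'
from kin import *
T,s=cur(); B=pose([.580,.202,.20],-3,90,180);C=pose([.580,.202,.103],-3,90,180); rows(T,B);rows(B,C)
E
```

```text
3 x [11.3 -1.  32.3] [-0.0026 -0.0021 -0.0024] ang 0.7
3 x [ 0.   0.  32.3] [ 0.  0. -0.] ang 0.0
```

arm_command --moves '[0, 11.3, -1, 32.3, -0.0026, -0.0021, -0.0024, 0, 11.3, -1, 32.3, -0.0026, -0.0021, -0.0024, 0, 11.3, -1, 32.3, -0.0026, -0.0021, -0.0024, 0, 0, 0, 32.3, 0, 0, 0, 0, 0, 0, 32.3, 0, 0, 0, 0, 0, 0, 32.3, 0, 0, 0, 0, 0, 0, 0, 0, 0, 0]' --newtons 40

```text
clock: 6.82
tcp_pos: [0.576, 0.2025, 0.1048]
orientation: [-0.0, 1.0, -0.025, 0.0]
wrist_force: [-0.2, 0.2, 1.2]
finger_gap: 0.0426
grip_force: 0.0
```

arm_command --moves '[-1, 0, 0, 0, 0, 0, 0, -1, 0, 0, 0, 0, 0, 0, -1, 0, 0, 0, 0, 0, 0, -1, 0, 0, 0, 0, 0, 0, -1, 0, 0, 0, 0, 0, 0, -1, 0, 0, 0, 0, 0, 0]' --newtons 40

```text
clock: 7.58
tcp_pos: [0.5805, 0.2028, 0.1083]
orientation: [-0.001, 1.0, -0.025, 0.004]
wrist_force: [-1.2, -0.3, 7.1]
finger_gap: 0.0071
grip_force: 40.3
```

arm_command --moves '[-1, 0, 0, -15, 0, 0, 0, -1, 0, 0, -32, 0, 0, 0, -1, 0, 0, -33, 0, 0, 0, -1, 20, -5, 0, 0, 0, 0, -1, 30, -9, 0, 0, 0, 0, -1, 32, -9, 0, 0, 0, 0, -1, 30, -9, 0, 0, 0, 0, -1, 20, -5, 0, 0, 0, 0]'

```text
clock: 8.57
tcp_pos: [0.7138, 0.2329, 0.1867]
orientation: [-0.0, 1.0, -0.025, 0.002]
wrist_force: [-0.1, -0.7, -1.0]
finger_gap: 0.0072
grip_force: 39.1
```

```bash
python3 - <<'E'
from kin import *
T,s=cur(); print(T.round(4)[:3],s['finger_gap'],s['wrist_force'])
im,d=read_camera('wrist'); c=cam('wrist',s); P=cloud(c,d); hsv=cv2.cvtColor(im,cv2.COLOR_BGR2HSV); cv2.imwrite('pics/w2.png',im)
b=(d>0)&(abs(hsv[...,0].astype(int)-115)<14)&(hsv[...,1]>110)&(P[...,2]>.02); Q=P[b]
for lo,hi in [(.0,.13),(.19,.30)]:
    S=Q[(Q[:,2]>lo)&(Q[:,2]<hi)]
    for T2 in (S[S[:,1]>.29],S[S[:,1]<=.29]):
        if len(T2)>2: print(lo,len(T2),np.median(T2,0).round(4),np.percentile(T2,2,axis=0).round(3),np.percentile(T2,98,axis=0).round(3))
E
```

```text
[[ 9.987e-01 -5.070e-02  3.800e-03  7.138e-01]
 [-5.070e-02 -9.987e-01  5.000e-04  2.329e-01]
 [ 3.800e-03 -7.000e-04 -1.000e+00  1.867e-01]] 0.007167660870754469 [-0.14434156 -0.67387196 -0.95821198]
0.0 4580 [0.7206 0.3215 0.1003] [0.693 0.291 0.098] [0.745 0.376 0.127]
0.0 2121 [0.7328 0.2721 0.1002] [0.69  0.23  0.098] [0.741 0.289 0.12 ]
0.19 34 [0.6987 0.3714 0.1989] [0.696 0.369 0.19 ] [0.728 0.372 0.2  ]
0.19 2415 [0.7214 0.2323 0.2148] [0.69  0.228 0.193] [0.738 0.237 0.224]
```

View pics/w2.png

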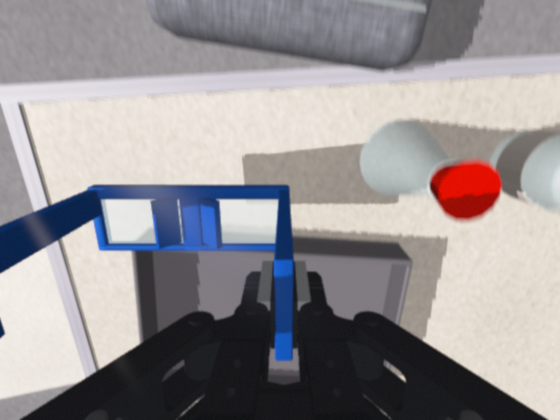

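The pair is held level in the wrist view, with its front at z 0.10 and centred about (190,217). It lies past the tray's far wall and clear of the flask at (465,190). Now I set it down on the board and let go.

arm_command --moves '[-1, 0, 0, 30, 0, 0, 0, -1, 0, 0, 30, 0, 0, 0, -1, 0, 0, 15, 0, 0, 0, -1, 0, 0, 6, 0, 0, 0, -1, 0, 0, 2, 0, 0, 0, -1, 0, 0, 0, 0, 0, 0]'

```text
clock: 9.38
tcp_pos: [0.7134, 0.2328, 0.1044]
orientation: [-0.0, 1.0, -0.025, 0.002]
wrist_force: [-0.5, 0.0, 0.0]
finger_gap: 0.0077
grip_force: 39.1
```

arm_command --moves '[-0.1, 0, 0, 0, 0, 0, 0, -0.1, 0, 0, 0, 0, 0, 0, -0.1, 0, 0, 0, 0, 0, 0, -0.1, 0, 0, -30, 0, 0, 0, -0.1, 0, 0, -40, 0, 0, 0, -0.1, 0, 0, -40, 0, 0, 0, 0, 0, 0, 0, 0, 0, 0]'

```text
clock: 10.25
tcp_pos: [0.7144, 0.2331, 0.2182]
orientation: [-0.001, 1.0, -0.025, 0.006]
wrist_force: [1.1, 1.1, -0.0]
finger_gap: 0.0425
grip_force: 0.0
```

```bash
python3 - <<'E'
from kin import *
T,s=cur(); print(T.round(4)[:3],s['joint_pos'].round(2),s['clock'])
for n in ('wrist','top'):
    im,d=read_camera(n); c=cam(n,s); P=cloud(c,d); hsv=cv2.cvtColor(im,cv2.COLOR_BGR2HSV)
    b=(d>0)&(abs(hsv[...,0].astype(int)-115)<14)&(hsv[...,1]>110)&(P[...,0]<.78)&(P[...,0]>.6)&(P[...,1]>.15)&(P[...,1]<.42); Q=P[b]
    for lo,hi in [(.0,.03),(.05,.10),(.105,.30)]:
        S=Q[(Q[:,2]>lo)&(Q[:,2]<hi)]
        for T2 in (S[S[:,1]>.3],S[S[:,1]<=.3]):
            if len(T2)>2: print(n,lo,len(T2),np.median(T2,0).round(4),np.percentile(T2,2,axis=0).round(3),np.percentile(T2,98,axis=0).round(3))
B=pose([.69,.233,.26],-3,6,180); rows(T,B); 
for z in (.26,.18,.1):
    q,e=ik(pose([.745,.231,z],-3,6,180),[.3,.9,-.95,-1.8,-.3,-3.1]); print(q.round(2),e)
print(ik(B,[.3,.9,-.95,-1.8,-.3,-3.1]))
E
```

```text
[[ 0.9987 -0.0505  0.0111  0.7144]
 [-0.0506 -0.9987  0.0022  0.2331]
 [ 0.011  -0.0027 -0.9999  0.2182]] [ 0.21  0.69  0.62  1.49 -0.   -2.88] 10.25
wrist 0.0 1725 [0.7207 0.3202 0.0169] [0.694 0.301 0.015] [0.744 0.375 0.029]
wrist 0.0 1308 [0.7254 0.2825 0.017 ] [0.69  0.235 0.015] [0.74  0.299 0.029]
wrist 0.05 14 [0.7282 0.37   0.0973] [0.726 0.369 0.095] [0.731 0.37  0.1  ]
wrist 0.05 81 [0.737  0.2314 0.0799] [0.707 0.228 0.05 ] [0.737 0.237 0.1  ]
wrist 0.105 1362 [0.7243 0.3707 0.1285] [0.697 0.369 0.108] [0.744 0.377 0.133]
wrist 0.105 658 [0.7154 0.2322 0.1315] [0.689 0.228 0.112] [0.737 0.236 0.133]
10 x [ 0.7  0.1 -5.2] [-4.000e-04  1.455e-01 -1.000e-04] ang 83.4
[ 0.35  0.46 -0.92 -1.27 -0.4  -3.1 ] 1.1102230246251565e-13
[ 0.35  0.68 -0.93 -1.5  -0.4  -3.1 ] 1.1102230246251565e-13
[ 0.35  0.89 -0.91 -1.69 -0.4  -3.1 ] 1.1102230246251565e-13
(array([ 0.39206849,  0.42292883, -1.02675337, -1.33379085, -0.4418213 ,
       -3.09185707]), np.float64(1.1102230246251565e-13))
```

```bash
python3 - <<'E'
from kin import *
T,s=cur(); B=pose([.74,.232,.25],-3,6,180); rows(T,B,14)
E
```

```text
14 x [ 3.5 -0.  -0.9] [-1.000e-04  1.044e-01  1.000e-04] ang 83.8
```

arm_command --moves '[0, 3.5, 0, -0.9, 0, 0.1044, 0, 0, 3.5, 0, -0.9, 0, 0.1044, 0, 0, 3.5, 0, -0.9, 0, 0.1044, 0, 0, 3.5, 0, -0.9, 0, 0.1044, 0, 0, 3.5, 0, -0.9, 0, 0.1044, 0, 0, 3.5, 0, -0.9, 0, 0.1044, 0, 0, 3.5, 0, -0.9, 0, 0.1044, 0]'

```text
clock: 11.22
tcp_pos: [0.7318, 0.2312, 0.2244]
orientation: [0.009, 0.933, -0.024, 0.359]
wrist_force: [0.3, -0.4, -0.5]
finger_gap: 0.0426
grip_force: 0.0
```

arm_command --moves '[0, 3.5, 0, -0.9, 0, 0.1044, 0, 0, 3.5, 0, -0.9, 0, 0.1044, 0, 0, 3.5, 0, -0.9, 0, 0.1044, 0, 0, 3.5, 0, -0.9, 0, 0.1044, 0, 0, 3.5, 0, -0.9, 0, 0.1044, 0, 0, 3.5, 0, -0.9, 0, 0.1044, 0, 0, 3.5, 0, -0.9, 0, 0.1044, 0, 0, 0, 0, 0, 0, 0, 0]'

```text
clock: 12.22
tcp_pos: [0.7381, 0.2307, 0.2433]
orientation: [0.018, 0.747, -0.018, 0.665]
wrist_force: [-0.9, 0.3, -0.7]
finger_gap: 0.0426
grip_force: 0.0
```

```bash
python3 - <<'E'
from kin import *
T,s=cur(); print(T.round(4)[:3],s['joint_pos'].round(2),s['clock'])
C=pose([.746,.232,.16],-3,6,180); G=pose([.746,.232,.092],-3,6,180); rows(T,C); rows(C,G,3)
E
```

```text
[[ 0.1155 -0.0505  0.992   0.7381]
 [-0.0028 -0.9987 -0.0505  0.2307]
 [ 0.9933  0.003  -0.1155  0.2433]] [ 0.35  0.48 -0.93 -1.29 -0.4  -3.1 ] 12.225
2 x [-40.9  -1.    8.6] [-0.0008  0.0055  0.0016] ang 0.7
3 x [-22.5   0.    2.4] [-0. -0. -0.] ang 0.0
```

arm_command --moves '[0, -41, -1, 8.6, 0, 0.0055, 0.0016, 0, -41, -1, 8.6, 0, 0.0055, 0.0016, 0, 0, 0, 0, 0, 0, 0, 0, -22.5, 0, 2.4, 0, 0, 0, 0, -22.5, 0, 2.4, 0, 0, 0, 0, -22.5, 0, 2.4, 0, 0, 0, 0, 0, 0, 0, 0, 0, 0, 0, 0, 0, 0, 0, 0, 0]'

```text
clock: 13.22
tcp_pos: [0.7502, 0.2335, 0.1025]
orientation: [0.015, 0.739, -0.021, 0.674]
wrist_force: [-0.4, 0.0, 0.3]
finger_gap: 0.0423
grip_force: 0.0
```

```bash
python3 - <<'E'
from kin import *
T,s=cur(); print(T.round(4)[:3],s['joint_pos'].round(2),s['wrist_force'])
im,d=read_camera('side'); w,_=read_camera('wrist'); a=cv2.resize(im[110:230,210:380],(560,395)); cv2.imwrite('pics/s3.png',np.hstack([a[:,:420],cv2.resize(w,(380,395))]))
E
```

```text
[[ 0.0914 -0.0508  0.9945  0.7502]
 [-0.0099 -0.9987 -0.0501  0.2335]
 [ 0.9958 -0.0053 -0.0918  0.1025]] [ 0.35  0.9  -0.89 -1.69 -0.4  -3.1 ] [-0.36180295  0.04195194  0.26551311]
```

View pics/s3.png

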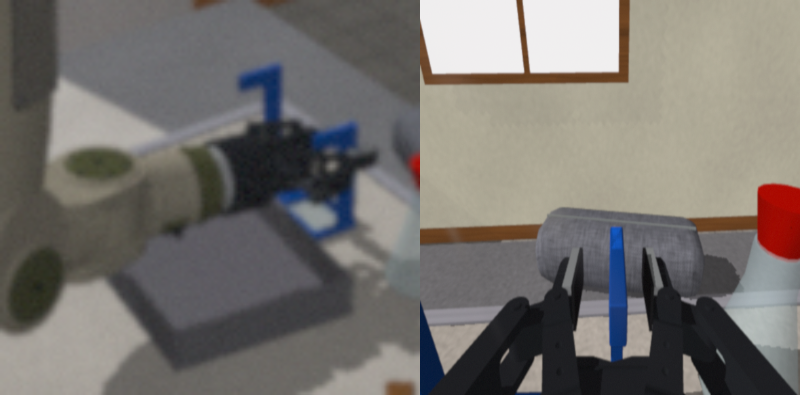

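The blue arm stands centred between the fingers in the wrist view at (615,290). I go down 8 mm, then grip.

arm_command --moves '[0, -8, 0, 0, 0, 0, 0, 0, 0, 0, 0, 0, 0, 0, -1, 0, 0, 0, 0, 0, 0, -1, 0, 0, 0, 0, 0, 0, -1, 0, 0, 0, 0, 0, 0, -1, 0, 0, 0, 0, 0, 0, -1, 0, 0, 0, 0, 0, 0, -1, 0, 0, 0, 0, 0, 0]' --newtons 50

```text
clock: 14.32
tcp_pos: [0.7486, 0.2332, 0.0909]
orientation: [0.016, 0.74, -0.02, 0.672]
wrist_force: [0.0, -0.8, -1.9]
finger_gap: 0.0073
grip_force: 50.6
```

```bash
python3 - <<'E'
from kin import *
T,s=cur(); print(T.round(4)[:3],s['joint_pos'].round(3),s['wrist_force'],s['finger_gap'])
# lift, roll, transport plan
L=T.copy(); L[2,3]+=.26; rows(T,L)
for p,h,a in [([.70,.15,.36],-3,5),([.72,.0,.36],-20,5),([.70,-.15,.36],-40,5),([.645,-.235,.30],-51,5)]:
    q,e=ik(pose(p,h,a,0),[-.1,.5,-.9,-1.3,-.4,0]); print(p,h,q.round(2),round(e,2))
q,e=ik(L,s['joint_pos']); print(q.round(2),e)
E
```

```text
[[ 0.095  -0.0508  0.9942  0.7486]
 [-0.0084 -0.9987 -0.0502  0.2332]
 [ 0.9954 -0.0036 -0.0953  0.0909]] [ 0.348  0.926 -0.892 -1.714 -0.396 -3.098] [ 0.01588551 -0.77441913 -1.85953499] 0.007279696272661921
6 x [43.1 -0.2 -4.1] [-0. -0.  0.] ang 0.0
[0.7, 0.15, 0.36] -3 [ 0.21  0.13 -1.02 -1.06 -0.26  0.02] 0.0
[0.72, 0.0, 0.36] -20 [ 0.05  0.16 -0.98 -1.04 -0.4   0.04] 0.0
[0.7, -0.15, 0.36] -40 [-0.08  0.19 -0.93 -1.01 -0.61  0.06] 0.0
[0.645, -0.235, 0.3] -51 [-0.18  0.32 -1.02 -1.22 -0.71  0.07] 0.0
[ 0.35  0.26 -0.85 -1.01 -0.4  -3.1 ] 1.1102230246251565e-13
```

Gripped with the opening at 7.3 mm. Now I lift, then roll +180°.

arm_command --moves '[-1, 20, 0, -2, 0, 0, 0, -1, 43, 0, -4.1, 0, 0, 0, -1, 43, 0, -4.1, 0, 0, 0, -1, 43, 0, -4.1, 0, 0, 0, -1, 43, 0, -4.1, 0, 0, 0, -1, 43, 0, -4.1, 0, 0, 0, -1, 30, 0, -3, 0, 0, 0, -1, 0, 0, 0, 0, 0, 0.1]'

```text
clock: 15.32
tcp_pos: [0.7486, 0.2324, 0.3632]
orientation: [-0.02, 0.735, -0.059, 0.675]
wrist_force: [-1.1, -0.4, -1.7]
finger_gap: 0.0074
grip_force: 50.6
```

arm_command --moves '[-1, 0, 0, 0, 0, 0, 0.18, -1, 0, 0, 0, 0, 0, 0.18, -1, 0, 0, 0, 0, 0, 0.18, -1, 0, 0, 0, 0, 0, 0.18, -1, 0, 0, 0, 0, 0, 0.18, -1, 0, 0, 0, 0, 0, 0.18, -1, 0, 0, 0, 0, 0, 0.18, -1, 0, 0, 0, 0, 0, 0.18]'

```text
clock: 16.32
tcp_pos: [0.748, 0.2321, 0.3566]
orientation: [0.458, -0.516, 0.531, -0.492]
wrist_force: [0.2, -0.8, -1.1]
finger_gap: 0.0072
grip_force: 50.6
```

arm_command --moves '[-1, 0, 0, 0, 0, 0, 0.18, -1, 0, 0, 0, 0, 0, 0.18, -1, 0, 0, 0, 0, 0, 0.18, -1, 0, 0, 0, 0, 0, 0.18, -1, 0, 0, 0, 0, 0, 0.18, -1, 0, 0, 0, 0, 0, 0.18, -1, 0, 0, 0, 0, 0, 0.18, -1, 0, 0, 0, 0, 0, 0.16]'

```text
clock: 17.32
tcp_pos: [0.748, 0.2321, 0.3567]
orientation: [0.668, -0.045, 0.739, -0.075]
wrist_force: [0.1, 0.2, -1.0]
finger_gap: 0.0074
grip_force: 50.6
```

```bash
python3 - <<'E'
from kin import *
T,s=cur(); print(T.round(4)[:3],s['joint_pos'].round(3),s['finger_gap'],s['clock'])
B=pose([.72,.02,.37],-20,3,0); C=pose([.67,-.20,.33],-49,0,0)
rows(T,B); rows(B,C)
for X in (B,C): q,e=ik(X,[-.1,.5,-.9,-1.3,-.4,0]); print(q.round(2),round(e,2))
E
```

```text
[[-0.1031  0.0333  0.9941  0.748 ]
 [-0.1667  0.9847 -0.0503  0.2321]
 [-0.9806 -0.1709 -0.0959  0.3567]] [ 0.346  0.246 -0.838 -0.98  -0.395 -0.132] 0.007448573565036723 17.325
5 x [  1.7 -43.    1.4] [ 0.0602 -0.0035  0.0387] ang 20.5
6 x [  6.4 -35.8  12.7] [ 0.0843 -0.0085  0.0022] ang 29.2
[ 0.1   0.18 -0.98 -1.1  -0.44  0.02] 0.0
[-0.11  0.37 -0.99 -1.36 -0.74 -0.  ] 0.0
```

arm_command --moves '[-1, 1.7, -43, 1.4, 0.06, -0.0035, 0.0387, -1, 1.7, -43, 1.4, 0.06, -0.0035, 0.0387, -1, 1.7, -43, 1.4, 0.06, -0.0035, 0.0387, -1, 1.7, -43, 1.4, 0.06, -0.0035, 0.0387, -1, 1.7, -43, 1.4, 0.06, -0.0035, 0.0387]'

```text
clock: 17.95
tcp_pos: [0.7198, 0.019, 0.3716]
orientation: [0.678, 0.125, 0.714, -0.121]
wrist_force: [-0.1, -1.1, -0.7]
finger_gap: 0.0072
grip_force: 50.6
```

arm_command --moves '[-1, 6.4, -35.8, 12.7, 0.0843, -0.0085, 0.0022, -1, 6.4, -35.8, 12.7, 0.0843, -0.0085, 0.0022, -1, 6.4, -35.8, 12.7, 0.0843, -0.0085, 0.0022, -1, 6.4, -35.8, 12.7, 0.0843, -0.0085, 0.0022, -1, 6.4, -35.8, 12.7, 0.0843, -0.0085, 0.0022, -1, 6.4, -35.8, 12.7, 0.0843, -0.0085, 0.0022, -1, 0, 0, 0, 0, 0, 0]'

```text
clock: 18.82
tcp_pos: [0.6701, -0.2008, 0.3312]
orientation: [0.643, 0.292, 0.643, -0.295]
wrist_force: [0.5, 1.4, -0.8]
finger_gap: 0.0074
grip_force: 50.6
```

```bash
python3 - <<'E'
from kin import *
T,s=cur(); print(T.round(4)[:3],s['joint_pos'].round(3),s['finger_gap'],s['clock'])
ims=[]
for n in ('top','side'):
    im,d=read_camera(n); P=cloud(cam(n),d); hsv=cv2.cvtColor(im,cv2.COLOR_BGR2HSV); ims.append(im)
    b=(d>0)&(abs(hsv[...,0].astype(int)-115)<14)&(hsv[...,1]>110)&(P[...,2]>.25)&(P[...,0]>.4); Q=P[b]
    Tl=(Q-T[:3,3])@T[:3,:3]   # tool frame
    print(n,len(Q),'tool x',np.percentile(Tl[:,0],[1,10,50,90,99]).round(3),'y',np.percentile(Tl[:,1],[1,50,99]).round(3),'z',np.percentile(Tl[:,2],[1,50,99]).round(3))
cv2.imwrite('pics/c4.png',np.hstack([ims[0][60:320,260:460],cv2.resize(ims[1][100:320,200:500],(355,260))]))
E
```

```text
[[-0.0018  0.7549  0.6558  0.6701]
 [-0.0046  0.6558 -0.7549 -0.2008]
 [-1.     -0.0044  0.0023  0.3312]] [-0.115  0.363 -0.99  -1.356 -0.74  -0.006] 0.007426953758953254 18.825
top 776 tool x [-0.094 -0.092 -0.088 -0.013  0.019] y [-0.143 -0.068  0.004] z [-0.062 -0.031 -0.003]
side 943 tool x [-0.092 -0.089 -0.059  0.023  0.032] y [-0.148 -0.142  0.01 ] z [-0.063 -0.024 -0.003]
```

View pics/c4.png

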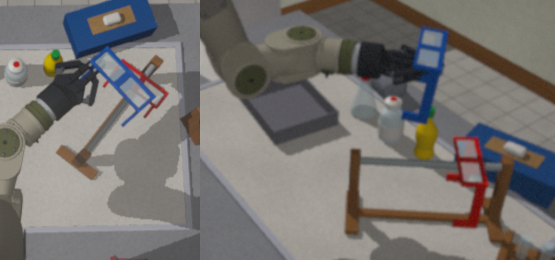

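The blue pair is held level with its lenses up, beside the bar near (125,75) in the left half. The red pair at (150,95) is untouched. I'll compute a feasible lowering pose and a release path inside the elbow limit.

```bash
cat > plan.py <<'E'
from kin import *
d=np.array([.7724,-.6351]); nrm=np.array([.6351,.7724]); mid=np.array([.6185,-.2909])-.033*d-.0015*nrm
Tg=np.array([[.095,-.0508,.9942,.7486],[-.0084,-.9987,-.0502,.2332],[.9954,-.0036,-.0953,.0909],[0,0,0,1]])
u,_,v=np.linalg.svd(Tg[:3,:3]); Tg[:3,:3]=u@v
h=np.radians(-2.9); X=np.array([np.cos(h),np.sin(h),0]); Y=np.array([-X[1],X[0],0])
Bg=np.eye(4); Bg[:3,:3]=np.stack([X,Y,[0,0,1]],1); Bg[:3,3]=np.array([.727,.2325,.006])-.014*X+.071*Y
TB=np.linalg.inv(Tg)@Bg; BR=TB@np.array([0,0,.01,1])
def place(s,dh,a,dz=0):
    P=pose([0,0,0],-39.4+dh,a,0); b=np.r_[mid+s*d,.174+dz]; P[:3,3]=b-P[:3,:3]@BR[:3]; return P
def best(P,seeds=((-.4,.3,-.9,-1,0,0),(-.2,.9,-.9,-1.8,-.5,0))):
    return min((ik(P,np.array(q)) for q in seeds),key=lambda v:v[1])
E
python3 - <<'E'
from plan import *
print(mid,TB.round(3))
for s in (-.02,-.01,0):
  for dh in (-10,-7,-4):
    for a in (-4,-1,2):
      o=[best(place(s,dh,a,z)) for z in (0,.05,.10,.15)]
      print(s,dh,a,[round(float(x[1]),1) for x in o],o[0][0].round(2))
P=place(-.01,-8,0)
print('retreat')
for b in (.02,.04,.06,.08):
  for a in (0,15,25):
    for y in (0,-10,-20):
      Q=pose([0,0,0],-47.4+y,a,0); g=P[:3,3]-.02*P[:3,2]; Q[:3,3]=g-b*P[:3,2]+.02*Q[:3,2]
      e=best(Q)[1]
      if e<1: print(b,a,y,round(float(e),2))
E
```

```text
[ 0.59205815 -0.2711003 ] [[ 0.095 -0.004  0.995 -0.088]
 [-0.    -1.    -0.004 -0.069]
 [ 0.995  0.    -0.095 -0.027]
 [ 0.     0.     0.     1.   ]]
-0.02 -10 -4 [0.2, 0.0, 1.9, 4.7] [-0.2   1.15 -0.96 -2.2  -0.66 -0.05]
-0.02 -10 -1 [0.0, 0.9, 4.7, 6.8] [-0.2   1.1  -0.99 -2.11 -0.67 -0.01]
-0.02 -10 2 [0.0, 3.8, 7.2, 6.7] [-0.19  1.03 -1.02 -2.01 -0.67  0.03]
-0.02 -7 -4 [1.9, 0.9, 5.0, 8.7] [-0.22  1.14 -1.   -2.2  -0.6  -0.03]
-0.02 -7 -1 [0.0, 3.8, 8.3, 11.7] [-0.22  1.11 -1.02 -2.15 -0.59 -0.01]
-0.02 -7 2 [2.1, 7.2, 12.0, 10.6] [-0.2   1.07 -1.03 -2.08 -0.63  0.01]
-0.02 -4 -4 [3.7, 4.6, 7.4, 11.9] [-0.24  1.13 -1.03 -2.2  -0.53 -0.02]
-0.02 -4 -1 [2.2, 6.6, 11.0, 16.4] [-0.23  1.14 -1.03 -2.2  -0.55 -0.02]
-0.02 -4 2 [5.1, 9.6, 15.7, 13.6] [-0.21  1.12 -1.03 -2.17 -0.59 -0.01]
-0.01 -10 -4 [0.0, 0.0, 0.0, 2.2] [-0.21  1.15 -0.94 -2.18 -0.65 -0.05]
-0.01 -10 -1 [0.0, 0.0, 2.4, 4.0] [-0.21  1.09 -0.98 -2.09 -0.66 -0.01]
-0.01 -10 2 [0.0, 1.5, 4.5, 4.2] [-0.2   1.02 -1.01 -1.99 -0.66  0.03]
-0.01 -7 -4 [0.6, 0.0, 3.1, 6.4] [-0.23  1.15 -0.97 -2.2  -0.58 -0.04]
-0.01 -7 -1 [0.0
[... 643 characters left out ...]
.24  1.09 -0.99 -2.1  -0.57 -0.01]
0 -7 2 [0.0, 3.0, 6.5, 6.1] [-0.23  1.03 -1.02 -2.   -0.58  0.02]
0 -4 -4 [1.0, 0.1, 4.1, 7.8] [-0.26  1.15 -0.98 -2.2  -0.5  -0.03]
0 -4 -1 [0.0, 3.0, 7.6, 10.9] [-0.26  1.11 -1.01 -2.14 -0.5  -0.01]
0 -4 2 [1.3, 6.4, 11.3, 10.0] [-0.25  1.06 -1.03 -2.07 -0.52  0.01]
retreat
0.02 0 0 0.59
0.02 0 -10 0.0
0.02 0 -20 0.0
0.02 15 -10 0.0
0.02 15 -20 0.0
0.02 25 0 0.0
0.02 25 -10 0.0
0.02 25 -20 0.0
0.04 0 -10 0.0
0.04 0 -20 0.0
0.04 15 -10 0.0
0.04 15 -20 0.0
0.04 25 -10 0.0
0.04 25 -20 0.0
0.06 0 -10 0.0
0.06 0 -20 0.0
0.06 15 -10 0.56
0.06 15 -20 0.0
0.06 25 -10 0.0
0.06 25 -20 0.0
0.08 0 -10 0.0
0.08 0 -20 0.0
0.08 15 -20 0.0
0.08 25 -10 0.0
0.08 25 -20 0.0
```

```bash
python3 - <<'E'
from plan import *
T,s=cur()
S=[place(0,-12,2,.14),place(0,-11,2,.08),place(-.003,-10,1,.018),place(-.003,-9,1,.004)]
A=T
for X in S: rows(A,X); print(X[:3,3].round(3),[v for v in map(lambda z:np.round(z,2),best(X))]); A=X
E
```

```text
3 x [ 32.4 -12.7  10.7] [0.0148 0.0128 0.0013] ang 3.4
[ 0.662 -0.248  0.235] [array([-0.2 ,  0.6 , -1.02, -1.57, -0.7 ,  0.03]), np.float64(0.0)]
2 x [30.   0.2  0.4] [-0.0087 -0.     -0.0003] ang 1.0
[ 0.661 -0.247  0.175] [array([-0.2 ,  0.78, -1.03, -1.76, -0.67,  0.03]), np.float64(0.0)]
2 x [30.8 -0.1 -0.4] [-0.0087 -0.0087 -0.0002] ang 1.4
[ 0.66  -0.245  0.113] [array([-0.21,  0.99, -1.  , -1.97, -0.65,  0.01]), np.float64(0.0)]
1 x [14.   0.5 -1. ] [-0.0175 -0.     -0.0003] ang 1.0
[ 0.659 -0.244  0.099] [array([-0.22,  1.03, -1.  , -2.01, -0.63,  0.01]), np.float64(0.0)]
```

arm_command --moves '[-1, 32.4, -12.7, 10.7, 0.0148, 0.0128, 0.0013, -1, 32.4, -12.7, 10.7, 0.0148, 0.0128, 0.0013, -1, 32.4, -12.7, 10.7, 0.0148, 0.0128, 0.0013, -1, 0, 0, 0, 0, 0, 0]'

```text
clock: 19.42
tcp_pos: [0.6615, -0.248, 0.2326]
orientation: [0.624, 0.312, 0.649, -0.302]
wrist_force: [0.2, -0.1, -1.0]
finger_gap: 0.0072
grip_force: 50.6
```

```bash
python3 - <<'E'
from plan import *
T,s=cur(); print(T.round(3)[:3],s['joint_pos'].round(2),s['wrist_force'].round(1))
im,dd=read_camera('top'); P=cloud(cam('top'),dd); hsv=cv2.cvtColor(im,cv2.COLOR_BGR2HSV)
b=(dd>0)&(abs(hsv[...,0].astype(int)-115)<14)&(hsv[...,1]>110)&(P[...,2]>.29)&(P[...,0]>.4)&(P[...,1]<0); Q=P[b]
c=(T@BR)[:3]; print('bridge pred s,t',(c[:2]-mid)@d,(c[:2]-mid)@nrm,c[2])
sd,t=(Q[:,:2]-mid)@d,(Q[:,:2]-mid)@nrm; print(len(Q),np.percentile(sd,[1,50,99]).round(3),np.percentile(t,[1,50,99]).round(3),np.percentile(Q[:,2],[5,50,95]).round(3))
S=[place(0,-11,2,.08),place(-.003,-10,1,.022)]
A=T
for X in S: rows(A,X); A=X
E
```

```text
[[-0.026  0.782  0.623  0.662]
 [ 0.028  0.623 -0.781 -0.248]
 [-0.999 -0.003 -0.038  0.233]] [-0.2   0.6  -1.02 -1.57 -0.7   0.03] [ 0.2 -0.1 -1. ]
bridge pred s,t -9.55339008650247e-07 -1.0285289811907739e-05 0.3120020531560278
566 [-0.039  0.002  0.036] [-0.075 -0.     0.074] [0.317 0.322 0.327]
2 x [28.9  0.4  0.6] [-0.009  -0.0015  0.001 ] ang 1.1
2 x [28.8 -0.1 -0.5] [-0.0087 -0.0087 -0.0002] ang 1.4
```

The top camera agrees with the prediction: centred on the bar at s = 0, t = 0. Lowering.

arm_command --moves '[-1, 28.9, 0.4, 0.6, -0.009, -0.0015, 0.001, -1, 28.9, 0.4, 0.6, -0.009, -0.0015, 0.001, -1, 28.8, -0.1, -0.5, -0.0087, -0.0087, 0, -1, 14.4, 0, -0.3, -0.0043, -0.0043, 0, -1, 14.4, 0, -0.3, -0.0043, -0.0043, 0, -1, 0, 0, 0, 0, 0, 0]'

```text
clock: 20.23
tcp_pos: [0.6613, -0.2441, 0.1207]
orientation: [0.639, 0.298, 0.646, -0.292]
wrist_force: [0.7, -0.1, -1.0]
finger_gap: 0.0075
grip_force: 50.6
```

```bash
python3 - <<'E'
from plan import *
T,s=cur(); print(T.round(3)[:3],s['joint_pos'].round(2),s['wrist_force'].round(1))
c=(T@BR)[:3]; print('bridge pred s,t',(c[:2]-mid)@d,(c[:2]-mid)@nrm,c[2])
ims=[]
for n in ('top','side'):
    im,dd=read_camera(n); P=cloud(cam(n),dd); hsv=cv2.cvtColor(im,cv2.COLOR_BGR2HSV); ims.append(im)
    b=(dd>0)&(abs(hsv[...,0].astype(int)-115)<14)&(hsv[...,1]>110)&(P[...,2]>.185)&(P[...,0]>.4)&(P[...,1]<0)&(P[...,0]<.76); Q=P[b]
    sd,t=(Q[:,:2]-mid)@d,(Q[:,:2]-mid)@nrm; print(n,len(Q),np.percentile(sd,[1,50,99]).round(3),np.percentile(t,[1,50,99]).round(3),np.percentile(Q[:,2],[5,50,95]).round(3))
cv2.imwrite('pics/c5.png',np.hstack([cv2.resize(ims[0][100:240,300:440],(400,400)),cv2.resize(ims[1][200:340,310:450],(400,400))]))
rows(T,place(-.003,-8,1,.003),3)
E
```

```text
[[-0.005  0.759  0.651  0.661]
 [ 0.012  0.651 -0.759 -0.244]
 [-1.     0.004 -0.013  0.121]] [-0.21  0.97 -1.   -1.96 -0.65  0.01] [ 0.7 -0.1 -1. ]
bridge pred s,t -0.0024255953210949475 0.0012512160632068706 0.19899848896673877
top 429 [-0.037  0.002  0.03 ] [-0.073  0.002  0.076] [0.204 0.209 0.215]
side 407 [-0.036  0.002  0.032] [-0.079 -0.013  0.07 ] [0.195 0.207 0.213]
3 x [ 7.5 -0.3 -0.9] [-0.0113  0.0016 -0.0015] ang 2.0
```

View pics/c5.png

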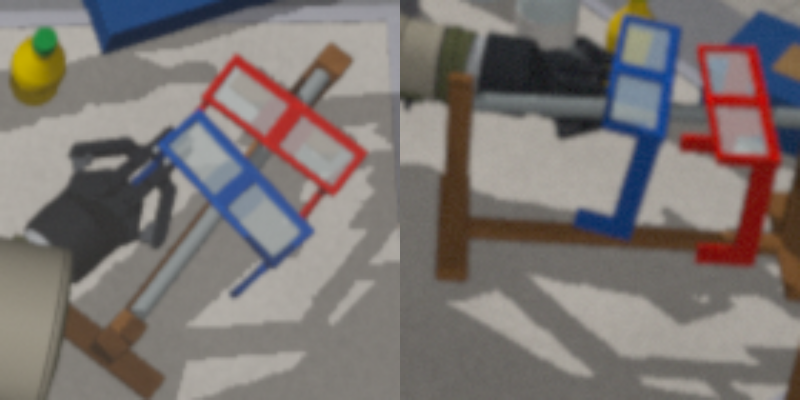

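The blue pair straddles the bar, centred at (235,190) in the left half and clear of the red pair at (285,125). Its far arm hangs on the other side. I lower the last stretch slowly.

arm_command --moves '[-1, 7.5, -0.3, -0.9, -0.011, 0, -0.0015, -1, 7.5, -0.3, -0.9, -0.011, 0, -0.0015, -1, 4, 0, -0.9, -0.011, 0, -0.0015, -1, 0, 0, 0, 0, 0, 0, -1, 0, 0, 0, 0, 0, 0]'

```text
clock: 20.95
tcp_pos: [0.6578, -0.2433, 0.1007]
orientation: [0.642, 0.287, 0.652, -0.283]
wrist_force: [-0.2, 0.2, -1.3]
finger_gap: 0.0072
grip_force: 50.6
```

```bash
python3 - <<'E'
from plan import *
T,s=cur(); print(T.round(3)[:3],s['joint_pos'].round(2),s['wrist_force'].round(1))
c=(T@BR)[:3]; print('bridge pred s,t',(c[:2]-mid)@d,(c[:2]-mid)@nrm,c[2])
E
```

```text
[[-0.01   0.738  0.675  0.658]
 [ 0.01   0.675 -0.738 -0.243]
 [-1.    -0.001 -0.014  0.101]] [-0.22  1.04 -1.01 -2.03 -0.61  0.01] [-0.2  0.2 -1.3]
bridge pred s,t -0.0034531681563334327 -0.0011393804658128748 0.17936017669239565
```

arm_command --moves '[-1, 1, 0, 0, 0, 0, 0, -1, 1, 0, 0, 0, 0, 0, -1, 1, 0, 0, 0, 0, 0, -1, 0, 0, 0, 0, 0, 0]'

```text
clock: 21.45
tcp_pos: [0.6579, -0.2432, 0.0983]
orientation: [0.643, 0.287, 0.651, -0.283]
wrist_force: [-0.3, 0.7, -0.3]
finger_gap: 0.0073
grip_force: 50.6
```

arm_command --moves '[-1, 1, 0, 0, 0, 0, 0, -1, 0, 0, 0, 0, 0, 0]'

```text
clock: 21.7
tcp_pos: [0.6579, -0.2434, 0.0979]
orientation: [0.643, 0.287, 0.651, -0.283]
wrist_force: [-1.1, -0.5, 4.4]
finger_gap: 0.0075
grip_force: 50.5
```

Contact at about 5 N on the wrist. Now I open.

arm_command --moves '[-0.7, 0, 0, 0, 0, 0, 0, -0.4, 0, 0, 0, 0, 0, 0, 0, 0, 0, 0, 0, 0, 0, 0, 0, 0, 0, 0, 0, 0, 0.2, 0, 0, 0, 0, 0, 0, 0.2, 0, 0, 0, 0, 0, 0]' --newtons 20

```text
clock: 22.45
tcp_pos: [0.6578, -0.2431, 0.0969]
orientation: [0.642, 0.287, 0.652, -0.283]
wrist_force: [0.2, -0.5, -0.7]
finger_gap: 0.0514
grip_force: 0.0
```

```bash
python3 - <<'E'
from plan import *
T,s=cur(); print(T.round(3)[:3],s['joint_pos'].round(2),s['wrist_force'].round(1),s['finger_gap'])
ims=[]
for n in ('top','side'):
    im,dd=read_camera(n); P=cloud(cam(n),dd); hsv=cv2.cvtColor(im,cv2.COLOR_BGR2HSV); ims.append(im)
    b=(dd>0)&(abs(hsv[...,0].astype(int)-115)<14)&(hsv[...,1]>110)&(P[...,2]>.172)&(P[...,0]>.4)&(P[...,1]<0)&(P[...,0]<.76); Q=P[b]
    sd,t=(Q[:,:2]-mid)@d,(Q[:,:2]-mid)@nrm; print(n,len(Q),np.percentile(sd,[1,50,99]).round(3),np.percentile(t,[1,50,99]).round(3),np.percentile(Q[:,2],[5,50,95]).round(3))
    k=np.linalg.svd((Q-Q.mean(0))[:],full_matrices=False)[2]; print('normal',k[2].round(3),'width dir',k[0].round(3))
cv2.imwrite('pics/c6.png',np.hstack([cv2.resize(ims[0][100:240,300:440],(400,400)),cv2.resize(ims[1][200:340,310:450],(400,400))]))
A=T
hd=np.degrees(np.arctan2(T[1,2],T[0,2])); print('head',hd)
for b,y,p in ((.03,-6,1),(.09,-13,1),(.12,-15,1)):
    Q=pose([0,0,0],hd+y,p,0); Q[:3,3]=T[:3,3]-.02*T[:3,2]-b*T[:3,2]+.02*Q[:3,2]
    print(best(Q)[1].round(2),Q[:3,3].round(3)); rows(A,Q); A=Q
E
```

```text
[[-0.01   0.738  0.675  0.658]
 [ 0.01   0.675 -0.738 -0.243]
 [-1.    -0.001 -0.014  0.097]] [-0.22  1.05 -1.01 -2.04 -0.61  0.01] [ 0.2 -0.5 -0.7] 0.051405163586854916
top 399 [-0.038  0.003  0.027] [-0.074  0.001  0.071] [0.18  0.185 0.19 ]
normal [-0.018 -0.034  0.999] width dir [-0.712 -0.702 -0.037]
side 368 [-0.038  0.002  0.028] [-0.081 -0.008  0.071] [0.177 0.183 0.187]
normal [-0.031 -0.033  0.999] width dir [-0.746 -0.665 -0.045]
head -47.54738435240834
0.0 [ 0.636 -0.222  0.097]
1 x [  0.1  -2.1 -30.1] [0.1047 0.0035 0.0026] ang 6.0
0.0 [ 0.593 -0.179  0.098]
2 x [  0.1  -5.3 -29.8] [ 0.0611 -0.      0.0011] ang 7.0
0.0 [ 0.573 -0.158  0.098]
1 x [  0.1  -7.4 -29.2] [ 0.0349 -0.      0.0006] ang 2.0
```

View pics/c6.png

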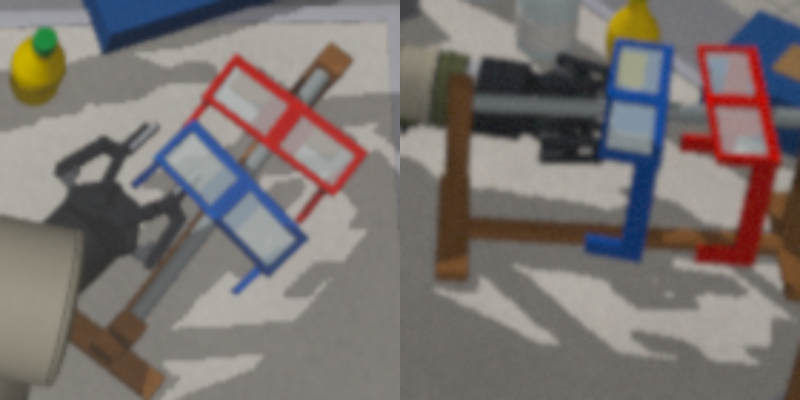

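It rests on the bar with the gripper open at (110,210) in the left half, lens normal within about 3° of vertical and clear of the red pair. I back out gently.

arm_command --moves '[0.2, 0, -0.5, -10, 0.02, 0, 0, 0.2, 0, -0.8, -12, 0.04, 0, 0, 0.2, 0, -0.8, -10, 0.04, 0, 0, 0.2, 0, -2.6, -15, 0.03, 0, 0, 0.2, 0, -2.6, -15, 0.03, 0, 0, 0.2, 0, -5.3, -29.8, 0.06, 0, 0, 0.2, 0, -7.4, -29, 0.035, 0, 0, 0.2, 0, 0, 0, 0, 0, 0]'

```text
clock: 23.55
tcp_pos: [0.5739, -0.1535, 0.0979]
orientation: [0.601, 0.365, 0.61, -0.364]
wrist_force: [0.4, 0.1, -1.2]
finger_gap: 0.0512
grip_force: 0.0
```

arm_command --moves '[0.2, 0, 0, 0, 0, 0, 0, 0.2, 0, 0, 0, 0, 0, 0, 0.2, 0, 0, 0, 0, 0, 0, 0.2, 0, 0, 0, 0, 0, 0, 0.2, 0, 0, 0, 0, 0, 0, 0.2, 0, 0, 0, 0, 0, 0, 0.2, 0, 0, 0, 0, 0, 0]'

```text
clock: 24.42
tcp_pos: [0.5735, -0.1552, 0.0979]
orientation: [0.601, 0.366, 0.61, -0.364]
wrist_force: [0.6, -0.4, -0.1]
finger_gap: 0.0515
grip_force: 0.0
```

```bash
python3 - <<'E'
from plan import *
T,s=cur(); print(T.round(3)[:3,3],s['wrist_force'].round(1),s['clock'])
ims=[]
for n in ('top','side'):
    im,dd=read_camera(n); P=cloud(cam(n),dd); hsv=cv2.cvtColor(im,cv2.COLOR_BGR2HSV); ims.append(im)
    m=(dd>0)&(hsv[...,1]>110)&(P[...,2]>.172)&(P[...,2]<.2)&(P[...,0]>.4)&(P[...,1]<-.1)&(P[...,0]<.76); H=hsv[...,0].astype(int)
    for nm,b in (('blue',m&(abs(H-115)<14)),('red',m&((H<6)|(H>172)))):
        Q=P[b]; sd,t=(Q[:,:2]-mid)@d,(Q[:,:2]-mid)@nrm; k=np.linalg.svd(Q-Q.mean(0),full_matrices=False)[2]
        print(n,nm,len(Q),np.percentile(sd,[1,50,99]).round(3),np.percentile(t,[1,50,99]).round(3),np.percentile(Q[:,2],[5,50,95]).round(3),k[2].round(3),k[0].round(3))
cv2.imwrite('pics/c7.png',np.hstack([cv2.resize(ims[0][90:240,220:440],(400,300)),cv2.resize(ims[1][160:340,250:450],(400,300))]))
E
```

```text
[ 0.574 -0.155  0.098] [ 0.6 -0.4 -0.1] 24.425
top blue 393 [-0.039  0.001  0.026] [-0.074 -0.002  0.07 ] [0.179 0.185 0.191] [ 0.049  0.028 -0.998] [-0.738 -0.672 -0.055]
top red 495 [0.053 0.084 0.105] [-0.073  0.     0.074] [0.18  0.185 0.189] [-0.016  0.005  1.   ] [-0.63  -0.776 -0.006]
side blue 369 [-0.035  0.004  0.028] [-0.08  -0.008  0.07 ] [0.176 0.183 0.188] [ 0.043  0.046 -0.998] [-0.742 -0.667 -0.062]
side red 468 [0.055 0.086 0.106] [-0.077 -0.009  0.074] [0.178 0.183 0.186] [-0.018 -0.001  1.   ] [-0.616 -0.788 -0.013]
```

View pics/c7.png

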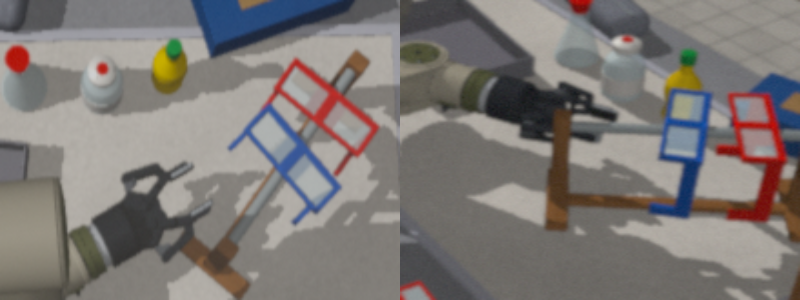

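The blue pair hangs free on the bar at (292,160) in the left half with its lenses up. It clears the red pair, which hasn't moved, and the bottles still stand. Handing in.

```bash
python3 -c "
from workcell import hand_in; print(hand_in())"
```

```text
the job is handed in; nothing more can be done
None
```

I handed the job in with the blue spectacles at rest on the rail, lenses up within about 4° and one arm on each side; the red pair hadn't moved, the bottles and flask were still standing, and no verdict came back.

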